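# Uncouple the shaker's drive rod and hold it clear of the crank

### The arm

A 6-joint arm with a two-finger parallel gripper is mounted at the origin on the work surface. World frame = base frame: x ahead of the robot, y to its left, z up, the work surface at z = 0. Lengths are in mm, angles in rad, forces in N, time in s.
With the tool pointing down it reaches from about 275 to 850 mm from the base axis. Payload 19 kg.
Tool frame: the origin (TCP) lies midway between the tips of the shut fingers; the grasp point (between the pads) lies 19 mm behind it; z points along the fingers, y is the line along which they close (so a half turn about z gives the same grasp; the last joint's range is limited). The gripper opens to 85 mm and grips with 20 to 120 N. Pads are 22 mm wide; open, the fingers measure 114 mm over their backs; the gripper's body (76 mm by 85 mm) begins 54 mm behind the grasp point. The pads swing forward as they close: fully open they stand 13 mm farther back than shut.
Start: joints at [0.968, 0.15, 1.437, -0, 1.554, -0.134], TCP at [259.793, 512.931, 231.267] pointing down, gripper open.
Joint ranges: [-2.8, 2.8], [-0.68, 2.1], [0.12, 2.68], [-1.39, 4.53], [0.16, 2.79], [-2.81, 2.81]. Speed limits (rad/s): [1.89, 1.89, 2.22, 3.01, 3.01, 3.01].

### API

Orientations are given as a rotation vector (axis times angle).
In Python, from cell import env gives the robot as it stands. The module is installed in compiled form; this text tells all that it offers.
- The arm moves only by the tool step_arm, never from a script. Its argument "commands" is a list of rows, each an object of numbers: "x", "y", "z": the shift along the tool's x, y, z in mm; "rx", "ry", "rz": the turn, a rotation vector about the tool's x, y, z in degrees; "claw": the opening, from 0 (shut) to 1 (fully open). A call has exactly 8 rows; each row shifts and turns the commanded pose from where the row before left it, along the tool's axes as they then stand; what a row does not reach is not made up. A row lasts 1/12 s, in which the tool goes at most 41.7 mm and 7.16 degrees, less where a joint would pass 70% of its speed; a pose out of reach is approached as far as the arm can. A call is refused whole if a number of a shift passes 41.7 or a number of a turn 7.16, either way. A call with a gripper value outside its range is refused whole. The fingers move at their own pace and stop on an object; "force" is the grip in N (left out, the last holds). Time passes only in rows, so rows that do not move let the fingers close, or fill a call up. It gives the time, the measured TCP pose, the force, the opening and the grip force at its end, in the units of the state.
- env.read_state(): the state, without advancing time (a new reading comes with each control period).
- env.read_camera(name): name is "scene" or "top"; returns a dict with "pixels" (480x640x3 uint8, blue, green, red), "vertical_fov" (degrees; the focal length in pixels is half the picture's height over the tangent of half this angle, whatever the lens; pixels are square), "cx", "cy" (the principal point, pixels), "dist_coeffs" ([k1, k2, p1, p2, k3] as OpenCV has them; the pictures are not rectified), "R" (3x3) and "t" (3): a world point X has camera coordinates R X + t. Camera axes: x right, y down, z forward; pixel columns grow to the right and rows downward; lengths in mm; the calibration is good to about 2 mm. A picture is of the moment at which its call begins. There is no depth.
- env.sign_off(): hands the job in; it is judged then, once.
The state is a dict: "time": time; "joint_positions": joint angles; "joint_vel": joint speeds; "joint_torque": joint torques, N m; "tcp_pos": TCP position; "eef_rot": TCP orientation; "force": force on the tool from outside, world axes, zero at the start; "torque": the same for the moment, N m; "opening": finger opening in mm; "grip_force": force on a finger pad.
Only numpy, scipy, OpenCV 4.12 (cv2) and the standard library are available. Lean on these libraries where they do the work, as an engineer would, in place of code of your own. Each camera call takes 0.05 s, during which the arm holds its last target. There are 200 camera calls.

### The job

The shaker's motor is about to be test-run on its own, so uncouple the drive rod: pull the red spring sleeve fully back along the rod, away from the ball, and with it held back lift the rod's socket straight up off the crank's ball, without forcing it while it is still latched. Finish still gripping the sleeve or rod and holding it up still, with the socket at least 60 mm above the ball; leave the vials, the funnel and the flask alone.

Things in the scene. Friction and masses are not known exactly. Their poses are not given: they have to be found in the camera images.
- shaker: fixed linear laboratory shaker: off-white housing, flat deck 85 mm above the bench. Origin on the bench, z up; its y axis is the stroke line. Housing x -100 to +100, y -275 to +225 mm. Crank and ball are at the +y end (ball at 0, 160, 125 mm), the sliding platform at the -y end with a well plate and two closed dishes clamped on it, tops 130 mm above the bench. Place and yaw vary
- ball_stud: steel ball, 20 mm diameter, on a 9 mm neck on the crank disc (fixed, 62 mm diameter, its top 30 mm below the ball's centre). Origin at the ball's centre, z up. The ball is hidden inside the rod's socket until uncoupled
- drive_rod: steel drive rod, level at the start, 125 mm above the bench. Origin on the clevis pin at the platform's edge; its y axis runs along the rod to the socket, 222 mm away. It only swings up about the pin (up to 0.9 rad) and drops back when let go (about 2 N at the socket). 10 mm shaft from the pin to a 22 mm nut, which starts 87 mm from the socket centre. Contact with it includes the sleeve
- socket_center (a point): centre of the ball socket at the rod's end, a dark cup 27 mm in diameter and 22 mm tall, open below, its top 15 mm above this point; coincides with the ball centre while coupled
- sleeve_grip (a point): middle of the red ribbed sleeve, on the rod's axis, 44 mm from the socket centre towards the pin when closed. Sleeve 24 mm in diameter, reaching 22 mm towards the socket and 22 mm towards the pin, where it ends in a 30 mm wide, 4 mm thick flange. Free space beside it down to the deck 40 mm below, but for the crank disc below its socket end
- latch_sleeve (a joint): travel of the sleeve along the rod, m: 0 closed (a fork on the sleeve grips under the ball and the rod cannot be lifted), 0.012 fully back towards the pin. The ball is free above about 0.008. A spring pushes it closed with 4 N at 0 and 10 N at 0.012
- platform (a joint): travel of the sliding platform along the shaker's y, m, 0 at the start, 0.04 either way. Coupled, the ball holds it; uncoupled, the pin moves with it against 2 N of friction, so the socket can be lifted straight up as well as along an arc
- vial_a: loose amber vial, 28 mm diameter, 58 mm tall, origin at the centre of its underside; leave alone
- vial_b: a second such vial; leave alone
- funnel: loose glass funnel standing mouth down, 92 mm wide, 110 mm tall, origin at the centre of its underside; leave alone
- flask: loose round flask on a cork ring, 80 mm wide, 130 mm tall, origin at the centre of its underside; leave alone

How it is judged (in metres and radians):
On the way:
1. the sleeve is pulled back while the socket still sits on the ball (value of joint latch_sleeve above 0.008 m and distance between socket_center and ball_stud below 0.006 m), for 0.05 s.
At the end, for the whole second after the job is handed in: the gripper's fingers hold the rod or its sleeve (contact over 0.5 N), the rod is still, and the socket's centre is at least 57 mm above the ball's centre (z of socket_center in the frame of ball_stud above 0.057 m and contact force between the fingers and drive_rod above 0.5 N and linear speed of drive_rod below 0.02 m/s and angular speed of drive_rod below 0.1 rad/s); the arm keeps its last pose, push and grip.
It fails at once if the rod is forced while still latched (over 30 N between rod or sleeve and the ball with the sleeve not drawn back) (contact force between drive_rod and ball_stud above 30 N and value of joint latch_sleeve below 0.006 m).
It fails at once if a vial, the funnel or the flask is moved more than 20 mm (distance of any of vial_a, vial_b, funnel, flask from where it was at the start of the episode above 0.02 m).
It also fails if it takes over 35 s, if anything falls off the work surface, if the arm or the gripper's body presses on something with over 40 N, if the wrist force passes 120 N, or if a joint passes its speed limit or range.

## Working session

There is one attempt and no reset: what is moved stays moved. The work goes in short steps, Python scripts to look and compute and a tool call to move; the robot and the scene stay as the last step left them, time stands still between calls to the robot, and variables do not carry over. Pictures are saved under pics/ and viewed, at most 10 in all, crops included, and the job is handed in when it is done.

Besides the shell and the picture viewer there is one more tool, called in YAML: its name, and indented under it one key for each argument. step_arm: Moves the arm, as the interface text tells. Its arguments: {"type":"object","properties":{"commands":{"type":"array"},"force":{"type":"number"}},"required":["commands"]}

```bash
mkdir -p pics; python3 - <<'E'
from cell import env
import cv2,pickle
d={}
for n in("scene","top"):
    c=env.read_camera(n);d[n]=c;cv2.imwrite(f"pics/{n}0.png",c["pixels"]);print(n,c["vertical_fov"],c["cx"],c["cy"],c["dist_coeffs"],c["R"],c["t"])
pickle.dump(d,open("c0.pkl","wb"));print(env.read_state())
E
```

```text
scene 51.143595435684226 313.59075385880334 240.93429010185613 [-0.02938484  0.          0.          0.          0.        ] [[ 0.12217613  0.9923788  -0.01604068]
 [ 0.58876414 -0.08547742 -0.80377261]
 [-0.79901801  0.08875765 -0.59472035]] [-143.45818048 -285.15472049 1525.56596361]
top 43.875494995917855 318.5944891284526 228.67306558709882 [-0.15740043  0.          0.          0.          0.        ] [[ 0.04095607 -0.99915717  0.00274879]
 [-0.97475248 -0.04055978 -0.21957347]
 [ 0.2194999   0.00631348 -0.97559209]] [  50.94142006  632.88942361 1070.28413898]
{'time': 0.1, 'joint_positions': array([ 9.67979333e-01,  1.50941248e-01,  1.43793095e+00, -6.68974948e-06,
        1.55377962e+00, -1.34006426e-01]), 'joint_vel': array([ 1.46855730e-03, -1.00471302e-03, -9.07348339e-04, -2.77629657e-04,
       -3.00061256e-04,  8.73895811e-05]), 'joint_torque': array([ 3.49310205e-03, -7.14379406e+01, -5.71793783e+01, -1.45171753e-04,
        7.23663048e-03, -6.47345746e-05]), 'tcp_pos': array([259.70531282, 512.77918543, 230.75076117]), 'eef_rot': array([-7.29593266e-01, -3.05531313e+00,  1.55569375e-03]), 'force': array([ 0.68939932, -0.03971571, -0.18839571]), 'torque': array([ 0.03988759, -0.01451761,  0.00793983]), 'grip_force': 0.0, 'opening': 85.11013054284038}
```

View pics/scene0.png

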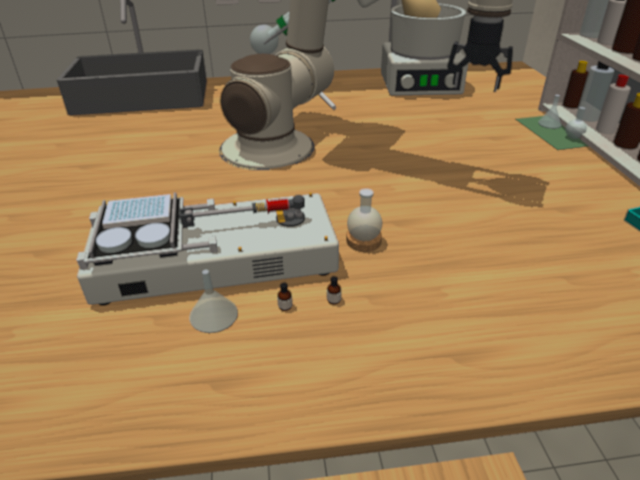

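View pics/top0.png

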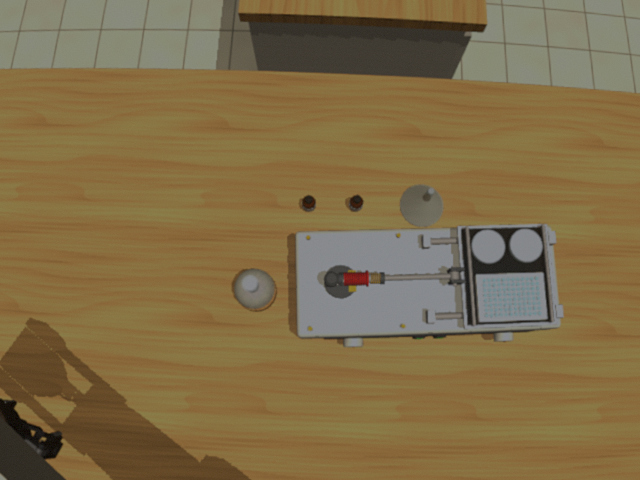

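The scene view shows the red sleeve at about (278,205), with the socket at (298,202). In the top view the sleeve is at about (357,279), the socket at (332,280), the nut at (378,278) and the pin at (455,276). The flask is at (255,288), off the +y end.

```bash
cat > h.py <<'E'
import numpy as np,cv2
def K(c):
    f=240/np.tan(np.radians(c["vertical_fov"]/2));return np.array([[f,0,c["cx"]],[0,f,c["cy"]],[0,0,1]])
def ray(c,p):
    u=cv2.undistortPoints(np.array(p,float).reshape(-1,1,2),K(c),np.array(c["dist_coeffs"])).reshape(-1,2)
    R=np.array(c["R"]);d=np.c_[u,np.ones(len(u))]@R;return -R.T@np.array(c["t"]),d
def plane(c,p,z):
    o,d=ray(c,p);return o+d*((z-o[2])/d[:,2])[:,None]
def tri(c1,p1,c2,p2):
    o1,d1=ray(c1,[p1]);o2,d2=ray(c2,[p2]);A=np.c_[d1[0],-d2[0]];s=np.linalg.lstsq(A,o2-o1,rcond=None)[0]
    a=o1+s[0]*d1[0];b=o2+s[1]*d2[0];return (a+b)/2,np.linalg.norm(a-b)
def red(c):
    h=cv2.cvtColor(c["pixels"],cv2.COLOR_BGR2HSV)
    m=(((h[...,0]<6)|(h[...,0]>174))&(h[...,1]>170)&(h[...,2]>60)).astype(np.uint8)
    n,l,s,ce=cv2.connectedComponentsWithStats(m)
    return l,s,ce
E
python3 - <<'E'
from h import *
import pickle
d=pickle.load(open("c0.pkl","rb"));cs={}
for n,c in d.items():
    l,s,ce=red(c);
    for i in range(1,len(s)):
        if s[i,4]>30: print(n,s[i],ce[i])
T=d["top"]
# sleeve mask -> plane points
l,s,ce=red(T);i=1+np.argmax(s[1:,4]);y,x=np.where(l==i);P=plane(T,np.c_[x,y],125)[:,:2]
m=P.mean(0);w,v=np.linalg.eigh(np.cov((P-m).T));a=(P-m)@v[:,1];print("sleeve",m,v[:,1],a.min(),a.max(),np.ptp((P-m)@v[:,0]))
l2,s2,ce2=red(d["scene"]);j=[k for k in range(1,len(s2)) if abs(ce2[k]-[278,205]).max()<20 and s2[k,4]>30]
if j: print(tri(T,ce[i],d["scene"],ce2[j[0]]))
# deck/housing bright mask
g=T["pixels"];h=cv2.cvtColor(g,cv2.COLOR_BGR2HSV);w_=((h[...,1]<60)&(h[...,2]>110)).astype(np.uint8)
n,l,s,ce=cv2.connectedComponentsWithStats(w_);k=1+np.argmax(s[1:,4]);print(s[k])
ys,xs=np.where(l==k)
e=[];
for X in range(310,420,4):
    r=ys[xs==X]; e.append((X,r.min(),r.max()))
e=np.array(e);
for q in(1,2):
    Q=plane(T,e[:,[0,q]],85)[:,:2];f=np.polyfit(Q[:,1],Q[:,0],1);print("edge x=%.4f*y+%.1f"%tuple(f),np.std(Q[:,0]-np.polyval(f,Q[:,1])))
e=[]
for Y in range(245,325,4): e.append((xs[ys==Y].min(),Y))
Q=plane(T,e,85)[:,:2];print("end",np.polyfit(Q[:,0],Q[:,1],1))
for nm,p,z in(("sock",(332,280),135),("pin",(455,276),125),("nut",(378,278),125),("flask",(255,288),60)):print(nm,plane(T,[p],z)[0])
S=d["scene"]["pixels"][180:240,170:320];t=g[255:305,310:470]
cv2.imwrite("pics/crop0.png",np.vstack([cv2.resize(S,(800,320),interpolation=2),cv2.resize(t,(800,250),interpolation=2)]))
E
```

```text
scene [617  75  11  11  94] [621.74468085  79.9787234 ]
scene [267 200  21  11 177] [277.26553672 204.55932203]
top [344 272  24  13 267] [355.70786517 278.07490637]
sleeve [530.14232362   6.56993908] [-0.05354442  0.99856547] -20.55867764782765 20.97313436902447 21.689966456008868
(array([530.04682964,   6.45059463, 125.58387271]), np.float64(0.3184763096289369))
[  296   224   268   113 16730]
edge x=-0.0669*y+626.6 0.5787040065066235
edge x=-0.0634*y+431.8 0.5308449162018529
end [6.73523801e-02 7.79831218e+01]
sock [523.59147202  49.06086022 135.        ]
pin [ 540.64814571 -173.03929299  125.        ]
nut [531.84164421 -33.403312   125.        ]
flask [512.40364223 192.77175223  60.        ]
```

View pics/crop0.png

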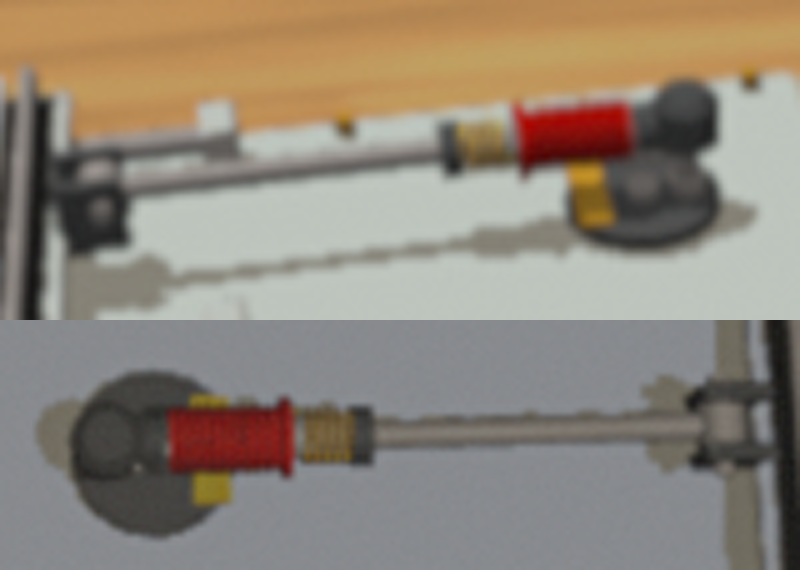

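The crop shows the closed sleeve, with its flange towards the pin. Both views put its middle at about (530, 6.5, 125), and the height matches the given 125. The rod runs along (-0.065, 0.998), the same as the housing edges. First I turn the tool so the fingers close across the rod.

step_arm:
  commands:
    - {"rz":7.1,"claw":1}
    - {"rz":7.1,"claw":1}
    - {"rz":7.1,"claw":1}
    - {"rz":7.1,"claw":1}
    - {"rz":7.1,"claw":1}
    - {"rz":7.1,"claw":1}
    - {"rz":7.1,"claw":1}
    - {"rz":7.1,"claw":1}
  force: 60

```text
$.commands[0]: bad value
```

```bash
cat > go.py <<'E'
import sys,numpy as np
from cell import env
from scipy.spatial.transform import Rotation as Ro
s=env.read_state();R=Ro.from_rotvec(s["eef_rot"]).as_matrix()
print("t",s["time"],"tcp",s["tcp_pos"].round(1),"\nR",R.round(3).tolist(),"F",s["force"].round(1),"op",s["opening"],s["grip_force"])
print("y yaw",np.degrees(np.arctan2(R[1,1],R[0,1])))
if len(sys.argv)>3:
    print("tool shift",(R.T@(np.array(sys.argv[1:4],float)-s["tcp_pos"])).round(1))
E
python3 go.py 530 2.5 200
```

```text
t 0.1 tcp [259.7 512.8 230.8] 
R [[-0.892, 0.452, -0.001], [0.452, 0.892, -0.001], [0.0, -0.001, -1.0]] F [ 0.7 -0.  -0.2] op 85.11013054284038 0.0
y yaw 63.13914385271614
tool shift [-471.7 -333.1   31. ]
```

step_arm:
  commands:
    - {"x":0,"y":0,"z":0,"rx":0,"ry":0,"rz":7.1,"claw":1}
    - {"x":0,"y":0,"z":0,"rx":0,"ry":0,"rz":7.1,"claw":1}
    - {"x":0,"y":0,"z":0,"rx":0,"ry":0,"rz":7.1,"claw":1}
    - {"x":0,"y":0,"z":0,"rx":0,"ry":0,"rz":7.1,"claw":1}
    - {"x":0,"y":0,"z":0,"rx":0,"ry":0,"rz":7.1,"claw":1}
    - {"x":0,"y":0,"z":0,"rx":0,"ry":0,"rz":7.1,"claw":1}
    - {"x":0,"y":0,"z":0,"rx":0,"ry":0,"rz":7.1,"claw":1}
    - {"x":0,"y":0,"z":0,"rx":0,"ry":0,"rz":7.1,"claw":1}
  force: 60

```text
time: 0.77
tcp_pos: [259.7, 512.8, 230.9]
eef_rot: [2.102, 2.334, -0.001]
force: [0.4, -0.3, -0.5]
opening: 85.4
grip_force: 0.0
```

```bash
python3 go.py 530 2.5 200
```

```text
t 0.7667 tcp [259.7 512.8 230.9] 
R [[-0.104, 0.995, -0.0], [0.995, 0.104, -0.001], [-0.001, -0.001, -1.0]] F [ 0.4 -0.3 -0.5] op 85.41081423759546 0.0
y yaw 5.99022770925722
tool shift [-535.7  215.6   31.1]
```

step_arm:
  commands:
    - {"x":0,"y":0,"z":0,"rx":0,"ry":0,"rz":2.3,"claw":1}
    - {"x":-35,"y":16,"z":0,"rx":0,"ry":0,"rz":0,"claw":1}
    - {"x":-35,"y":16,"z":0,"rx":0,"ry":0,"rz":0,"claw":1}
    - {"x":-35,"y":16,"z":0,"rx":0,"ry":0,"rz":0,"claw":1}
    - {"x":-35,"y":16,"z":0,"rx":0,"ry":0,"rz":0,"claw":1}
    - {"x":-35,"y":16,"z":0,"rx":0,"ry":0,"rz":0,"claw":1}
    - {"x":-35,"y":16,"z":0,"rx":0,"ry":0,"rz":0,"claw":1}
    - {"x":-35,"y":16,"z":0,"rx":0,"ry":0,"rz":0,"claw":1}

```text
time: 1.43
tcp_pos: [389.1, 274.7, 231.2]
eef_rot: [-2.141, -2.299, 0.0]
force: [0.8, 0.7, -0.7]
opening: 85.5
grip_force: 0.0
```

step_arm:
  commands:
    - {"x":-35,"y":16,"z":0,"rx":0,"ry":0,"rz":0,"claw":1}
    - {"x":-35,"y":16,"z":0,"rx":0,"ry":0,"rz":0,"claw":1}
    - {"x":-35,"y":16,"z":0,"rx":0,"ry":0,"rz":0,"claw":1}
    - {"x":-35,"y":16,"z":0,"rx":0,"ry":0,"rz":0,"claw":1}
    - {"x":-35,"y":16,"z":0,"rx":0,"ry":0,"rz":0,"claw":1}
    - {"x":-35,"y":16,"z":0,"rx":0,"ry":0,"rz":0,"claw":1}
    - {"x":-35,"y":16,"z":0,"rx":0,"ry":0,"rz":0,"claw":1}
    - {"x":0,"y":0,"z":0,"rx":0,"ry":0,"rz":0,"claw":1}

```text
time: 2.1
tcp_pos: [519.7, 34.8, 230.5]
eef_rot: [2.146, 2.294, -0.003]
force: [0.2, 0.0, -0.4]
opening: 85.5
grip_force: 0.0
```

```bash
python3 go.py 530 2.5 109
```

```text
t 2.1 tcp [519.7  34.8 230.5] 
R [[-0.066, 0.998, -0.001], [0.998, 0.066, -0.001], [-0.001, -0.001, -1.0]] F [ 0.2  0.  -0.4] op 85.54547704840034 0.0
y yaw 3.8028752413199305
tool shift [-32.8   8.2 121.5]
```

step_arm:
  commands:
    - {"x":-33,"y":8,"z":0,"rx":0,"ry":0,"rz":0,"claw":1}
    - {"x":0,"y":0,"z":10,"rx":0,"ry":0,"rz":0,"claw":1}
    - {"x":0,"y":0,"z":25,"rx":0,"ry":0,"rz":0,"claw":1}
    - {"x":0,"y":0,"z":25,"rx":0,"ry":0,"rz":0,"claw":1}
    - {"x":0,"y":0,"z":25,"rx":0,"ry":0,"rz":0,"claw":1}
    - {"x":0,"y":0,"z":22,"rx":0,"ry":0,"rz":0,"claw":1}
    - {"x":0,"y":0,"z":15,"rx":0,"ry":0,"rz":0,"claw":1}
    - {"x":0,"y":0,"z":0,"rx":0,"ry":0,"rz":0,"claw":1}

```text
time: 2.77
tcp_pos: [526.3, 7.9, 105.9]
eef_rot: [-2.139, -2.295, 0.005]
force: [-0.4, -0.1, -0.8]
opening: 85.5
grip_force: 0.0
```

```bash
python3 go.py 530 2.5 108; python3 -c "
from cell import env
import cv2,numpy as np
a=env.read_camera('scene')['pixels'][150:260,160:360];b=env.read_camera('top')['pixels'][220:330,280:480]
cv2.imwrite('pics/g1.png',cv2.resize(np.vstack([a,b]),(545,600),interpolation=2))"
```

```text
t 2.7667 tcp [526.3   7.9 105.9] 
R [[-0.07, 0.998, -0.005], [0.998, 0.07, 0.001], [0.001, -0.005, -1.0]] F [-0.4 -0.1 -0.8] op 85.45869318432672 0.0
y yaw 4.038927792103531
tool shift [-5.7  3.3 -2.1]
```

View pics/g1.png

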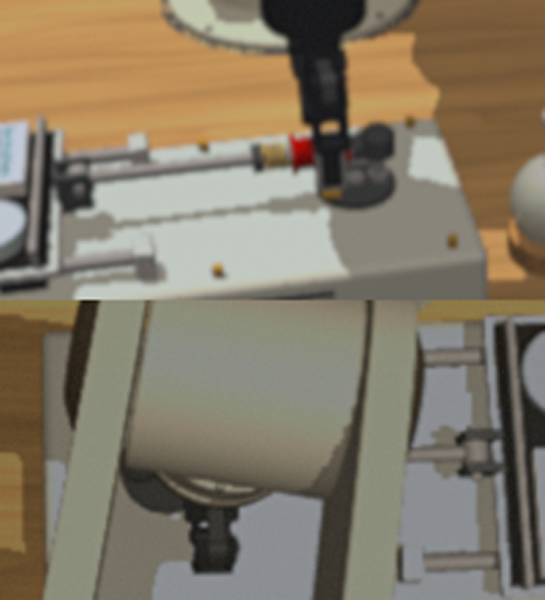

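The picture shows the fingers straddling the sleeve, with the near finger at (335,165), slightly to the socket side. I'll correct by about 6 mm towards the pin, then close.

step_arm:
  commands:
    - {"x":-3,"y":2,"z":-1,"rx":0,"ry":0,"rz":0.3,"claw":1}
    - {"x":-3,"y":1,"z":-1,"rx":0,"ry":0,"rz":0,"claw":1}
    - {"x":0,"y":0,"z":0,"rx":0,"ry":0,"rz":0,"claw":1}
    - {"x":0,"y":0,"z":0,"rx":0,"ry":0,"rz":0,"claw":0.6}
    - {"x":0,"y":0,"z":0,"rx":0,"ry":0,"rz":0,"claw":0.4}
    - {"x":0,"y":0,"z":0,"rx":0,"ry":0,"rz":0,"claw":0.4}
    - {"x":0,"y":0,"z":0,"rx":0,"ry":0,"rz":0,"claw":0.4}
    - {"x":0,"y":0,"z":0,"rx":0,"ry":0,"rz":0,"claw":0.4}

```text
time: 3.53
tcp_pos: [531.4, 1.8, 111.3]
eef_rot: [2.148, 2.293, -0.0]
force: [0.6, 0.7, -1.4]
opening: 34.1
grip_force: 0.0
```

```bash
python3 go.py 530 2.5 107
```

```text
t 3.5333 tcp [531.4   1.8 111.3] 
R [[-0.065, 0.998, -0.0], [0.998, 0.065, -0.0], [-0.0, -0.0, -1.0]] F [ 0.6  0.7 -1.4] op 34.059416214620384 0.0
y yaw 3.7432179743667224
tool shift [ 0.8 -1.4  4.3]
```

step_arm:
  commands:
    - {"x":0,"y":-1,"z":4,"rx":0,"ry":0,"rz":0,"claw":0.4}
    - {"x":0,"y":0,"z":0,"rx":0,"ry":0,"rz":0,"claw":0.4}
    - {"x":0,"y":0,"z":0,"rx":0,"ry":0,"rz":0,"claw":0.2}
    - {"x":0,"y":0,"z":0,"rx":0,"ry":0,"rz":0,"claw":0}
    - {"x":0,"y":0,"z":0,"rx":0,"ry":0,"rz":0,"claw":0}
    - {"x":0,"y":0,"z":0,"rx":0,"ry":0,"rz":0,"claw":0}
    - {"x":0,"y":0,"z":0,"rx":0,"ry":0,"rz":0,"claw":0}
    - {"x":0,"y":0,"z":0,"rx":0,"ry":0,"rz":0,"claw":0}
  force: 60

```text
time: 4.2
tcp_pos: [530.9, 1.8, 107.4]
eef_rot: [2.147, 2.292, 0.001]
force: [5.9, 1.5, -1.6]
opening: 22.6
grip_force: 58.8
```

```bash
python3 go.py 530 2.5 107
```

```text
t 4.2 tcp [530.9   1.8 107.4] 
R [[-0.065, 0.998, 0.001], [0.998, 0.065, 0.0], [-0.0, 0.001, -1.0]] F [ 5.9  1.5 -1.6] op 22.62016398689611 58.80130469799042
y yaw 3.741391258585078
tool shift [ 0.8 -0.9  0.4]
```

step_arm:
  commands:
    - {"x":-1,"y":0.5,"z":0,"rx":0,"ry":0,"rz":0,"claw":0}
    - {"x":-2,"y":0,"z":0,"rx":0,"ry":0,"rz":0,"claw":0}
    - {"x":-2,"y":0,"z":0,"rx":0,"ry":0,"rz":0,"claw":0}
    - {"x":-2,"y":0,"z":0,"rx":0,"ry":0,"rz":0,"claw":0}
    - {"x":-2,"y":0,"z":0,"rx":0,"ry":0,"rz":0,"claw":0}
    - {"x":-1,"y":0,"z":0,"rx":0,"ry":0,"rz":0,"claw":0}
    - {"x":0,"y":0,"z":0,"rx":0,"ry":0,"rz":0,"claw":0}
    - {"x":0,"y":0,"z":0,"rx":0,"ry":0,"rz":0,"claw":0}
  force: 60

```text
time: 4.87
tcp_pos: [531.7, -7.7, 107.3]
eef_rot: [-2.147, -2.292, -0.001]
force: [2.8, 8.3, -0.3]
opening: 22.3
grip_force: 58.9
```

```bash
python3 go.py 530 2.5 107; python3 -c "
from cell import env
import cv2,numpy as np
c=env.read_camera('scene')
a=c['pixels'][170:240,170:320]
cv2.imwrite('pics/g2.png',cv2.resize(a,(800,373),interpolation=2))"
```

```text
t 4.8667 tcp [531.7  -7.7 107.3] 
R [[-0.065, 0.998, 0.0], [0.998, 0.065, 0.001], [0.001, 0.0, -1.0]] F [ 2.8  8.3 -0.3] op 22.262382725893943 58.93501281738281
y yaw 3.7449701457437388
tool shift [10.3 -1.   0.3]
```

View pics/g2.png

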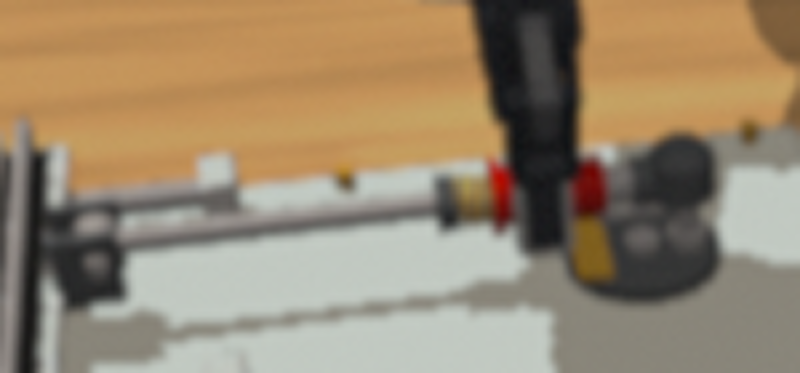

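The finger pulls the sleeve: the spring gap at (475,198) has shrunk and the collar beyond the sleeve at (620,190) is exposed. The sleeve has travelled 9.5 mm, and the 8.3 N reading agrees with the spring. I'll go 3 mm further.

step_arm:
  commands:
    - {"x":-1,"y":0,"z":0,"rx":0,"ry":0,"rz":0,"claw":0}
    - {"x":-1,"y":0,"z":0,"rx":0,"ry":0,"rz":0,"claw":0}
    - {"x":-1,"y":0,"z":0,"rx":0,"ry":0,"rz":0,"claw":0}
    - {"x":0,"y":0,"z":0,"rx":0,"ry":0,"rz":0,"claw":0}
    - {"x":0,"y":0,"z":0,"rx":0,"ry":0,"rz":0,"claw":0}
    - {"x":0,"y":0,"z":0,"rx":0,"ry":0,"rz":0,"claw":0}
    - {"x":0,"y":0,"z":0,"rx":0,"ry":0,"rz":0,"claw":0}
    - {"x":0,"y":0,"z":0,"rx":0,"ry":0,"rz":0,"claw":0}
  force: 60

```text
time: 5.58
tcp_pos: [531.9, -10.5, 107.2]
eef_rot: [-2.147, -2.292, -0.002]
force: [2.7, 9.4, -1.5]
opening: 22.2
grip_force: 58.9
```

step_arm:
  commands:
    - {"x":0.1,"y":0,"z":-1.5,"rx":0,"ry":0.5,"rz":0,"claw":0}
    - {"x":0.1,"y":0,"z":-1.5,"rx":0,"ry":0.5,"rz":0,"claw":0}
    - {"x":0.1,"y":0,"z":-1.5,"rx":0,"ry":0.5,"rz":0,"claw":0}
    - {"x":0.1,"y":0,"z":-1.5,"rx":0,"ry":0.5,"rz":0,"claw":0}
    - {"x":0.1,"y":0,"z":-1.5,"rx":0,"ry":0.5,"rz":0,"claw":0}
    - {"x":0.1,"y":0,"z":-1.5,"rx":0,"ry":0.5,"rz":0,"claw":0}
    - {"x":0,"y":0,"z":0,"rx":0,"ry":0,"rz":0,"claw":0}
    - {"x":0,"y":0,"z":0,"rx":0,"ry":0,"rz":0,"claw":0}

```text
time: 6.25
tcp_pos: [532.0, -10.4, 116.9]
eef_rot: [-2.121, -2.264, -0.057]
force: [-1.5, 6.6, 7.1]
opening: 22.6
grip_force: 60.3
```

```bash
python3 go.py
```

```text
t 6.25 tcp [532.  -10.4 116.9] 
R [[-0.065, 0.998, -0.003], [0.996, 0.065, 0.053], [0.053, 0.001, -0.999]] F [-1.5  6.6  7.1] op 22.619696165692208 60.3056538105011
y yaw 3.741424842364904
```

step_arm:
  commands:
    - {"x":0.3,"y":0,"z":-3,"rx":0,"ry":1,"rz":0,"claw":0}
    - {"x":0.3,"y":0,"z":-3,"rx":0,"ry":1,"rz":0,"claw":0}
    - {"x":0.3,"y":0,"z":-3,"rx":0,"ry":1,"rz":0,"claw":0}
    - {"x":0.3,"y":0,"z":-3,"rx":0,"ry":1,"rz":0,"claw":0}
    - {"x":0.3,"y":0,"z":-3,"rx":0,"ry":1,"rz":0,"claw":0}
    - {"x":0.3,"y":0,"z":-3,"rx":0,"ry":1,"rz":0,"claw":0}
    - {"x":0.3,"y":0,"z":-3,"rx":0,"ry":1,"rz":0,"claw":0}
    - {"x":0,"y":0,"z":0,"rx":0,"ry":0,"rz":0,"claw":0}

```text
time: 6.92
tcp_pos: [531.9, -11.4, 137.9]
eef_rot: [-2.057, -2.195, -0.181]
force: [4.0, 2.1, -1.8]
opening: 22.2
grip_force: 59.6
```

```bash
python3 go.py; python3 -c "
from cell import env
import cv2,numpy as np
c=env.read_camera('scene')
a=c['pixels'][150:240,170:320]
cv2.imwrite('pics/g3.png',cv2.resize(a,(800,480),interpolation=2))"
```

```text
t 6.9167 tcp [531.9 -11.4 137.9] 
R [[-0.064, 0.998, -0.011], [0.983, 0.065, 0.175], [0.175, 0.0, -0.985]] F [ 4.   2.1 -1.8] op 22.242207432022013 59.59520637989044
y yaw 3.701262304225361
```

View pics/g3.png

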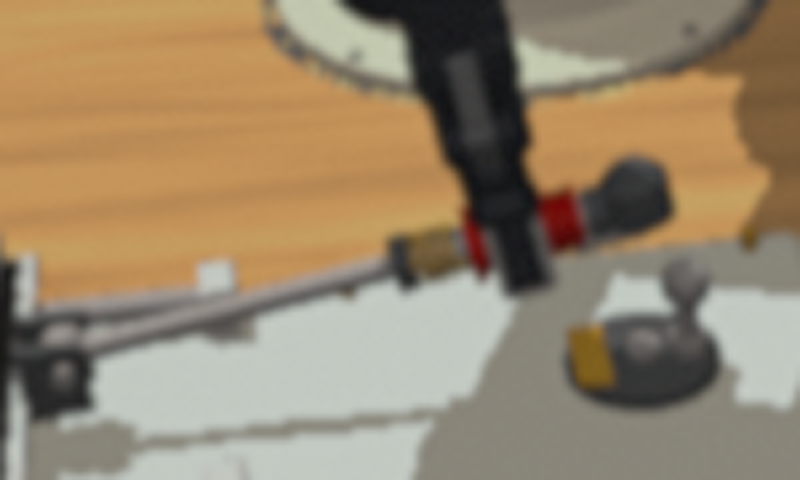

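The socket is off the bare ball, which shows at (685,280) with the socket above it at (635,195). The sleeve has sprung back as the platform slid. The tilt is 10°, and I'll continue to about 20°.

step_arm:
  commands:
    - {"x":0.3,"y":0,"z":-3.7,"rx":0,"ry":1.2,"rz":0,"claw":0}
    - {"x":0.3,"y":0,"z":-3.7,"rx":0,"ry":1.2,"rz":0,"claw":0}
    - {"x":0.3,"y":0,"z":-3.7,"rx":0,"ry":1.2,"rz":0,"claw":0}
    - {"x":0.3,"y":0,"z":-3.7,"rx":0,"ry":1.2,"rz":0,"claw":0}
    - {"x":0.3,"y":0,"z":-3.7,"rx":0,"ry":1.2,"rz":0,"claw":0}
    - {"x":0.3,"y":0,"z":-3.7,"rx":0,"ry":1.2,"rz":0,"claw":0}
    - {"x":0.3,"y":0,"z":-3.7,"rx":0,"ry":1.2,"rz":0,"claw":0}
    - {"x":0.3,"y":0,"z":-3.7,"rx":0,"ry":1.2,"rz":0,"claw":0}

```text
time: 7.63
tcp_pos: [532.1, -15.8, 167.0]
eef_rot: [-1.963, -2.095, -0.341]
force: [5.0, 2.9, -1.7]
opening: 22.0
grip_force: 59.6
```

step_arm:
  commands:
    - {"x":0,"y":0,"z":0,"rx":0,"ry":0,"rz":0,"claw":0}
    - {"x":0,"y":0,"z":0,"rx":0,"ry":0,"rz":0,"claw":0}
    - {"x":0,"y":0,"z":0,"rx":0,"ry":0,"rz":0,"claw":0}
    - {"x":0,"y":0,"z":0,"rx":0,"ry":0,"rz":0,"claw":0}
    - {"x":0,"y":0,"z":0,"rx":0,"ry":0,"rz":0,"claw":0}
    - {"x":0,"y":0,"z":0,"rx":0,"ry":0,"rz":0,"claw":0}
    - {"x":0,"y":0,"z":0,"rx":0,"ry":0,"rz":0,"claw":0}
    - {"x":0,"y":0,"z":0,"rx":0,"ry":0,"rz":0,"claw":0}

```text
time: 8.3
tcp_pos: [532.1, -15.9, 166.4]
eef_rot: [-1.964, -2.097, -0.338]
force: [5.4, -1.8, -3.3]
opening: 22.1
grip_force: 59.6
```

```bash
python3 go.py; python3 -c "
from cell import env
import cv2,numpy as np
c=env.read_camera('scene')
a=c['pixels'][130:250,150:350]
cv2.imwrite('pics/g4.png',cv2.resize(a,(800,480),interpolation=2))
from h import *
T=env.read_camera('top')
for n,q in(('s',c),('t',T)):
    l,s,ce=red(q);print([(n,s[i].tolist(),ce[i].round(1)) for i in range(1,len(s)) if s[i,4]>15])"
```

```text
t 8.3 tcp [532.1 -15.9 166.4] 
R [[-0.062, 0.998, -0.022], [0.94, 0.065, 0.334], [0.334, -0.0, -0.942]] F [ 5.4 -1.8 -3.3] op 22.143092637569666 59.612658619880676
y yaw 3.7469264462009533
[('s', [617, 75, 11, 11, 94], array([621.7,  80. ])), ('s', [264, 173, 10, 11, 56], array([269.2, 177.9]))]
[('t', [361, 267, 22, 13, 216], array([370.8, 272.3]))]
```

View pics/g4.png

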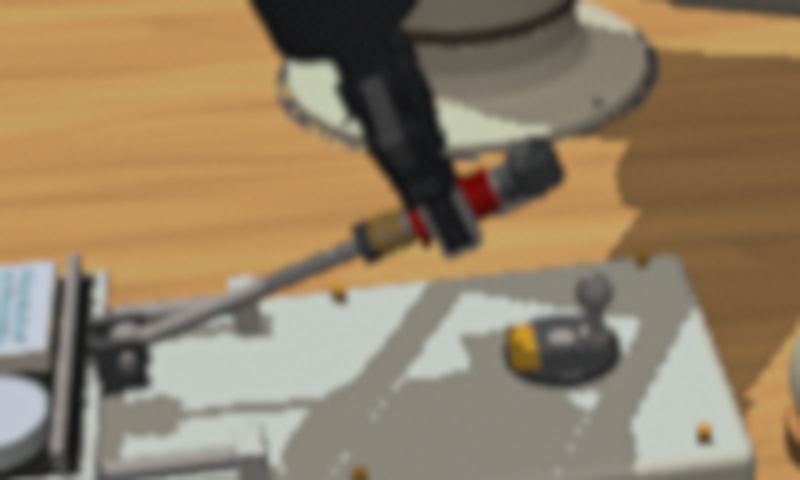

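The socket at (530,165) now hangs well above the ball at (595,290). The grasp point is 60 mm above the ball's height at 180 mm from the pin, so the socket is about 74 mm up. The arm is steady.

```bash
python3 -c "
from cell import env
print(env.read_state()['joint_vel'].round(4));print(env.sign_off())"
```

```text
[ 0.0016 -0.0005 -0.0006  0.      0.0017 -0.0001]
the job is handed in; nothing more can be done
None
```

The drive rod is uncoupled and the job is handed in at about 8.3 s: I pulled the sleeve back about 12 mm, lifted the socket to roughly 74 mm above the ball, worked out from the arm's pose, and left it held still there, never moving near the vials, funnel or flask; no verdict came back.

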